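Free the tart from its stuck tin

ROBOT

A 7-joint arm with a two-finger parallel gripper is mounted at the origin on a cart in front of the work surface, level with it; the furniture and walls round the work are solid. World frame = base frame: x ahead of the robot, y to its left, z up, the work surface at z = 0. Lengths are in m, angles in degrees, forces in N, time in s.
With the tool pointing down it reaches from about 0.425 to 0.875 m from the base axis. Payload 4.7 kg.
Tool frame: the origin (TCP) lies between the finger pads; the fingertips stand 8 mm ahead of it and the grasp point (between the pads) lies 11 mm behind it; z points along the fingers, y is the line along which they close (so a half turn about z gives the same grasp; the last joint's range is limited). The gripper opens to 87 mm and grips with 3 to 60 N. Pads are 19 mm wide; open, the fingers measure 117 mm over their backs; the gripper's body (75 mm by 190 mm) begins 51 mm behind the grasp point.
Start: joints at [-66.572, 18.392, -4.016, 83.108, 1.295, 78.541, -3.26], TCP at [0.25, 0.6, 0.231] pointing down, gripper open.
Joint ranges: [-163.93, 163.93], [-17.29, 119.83], [-79.2, 71.16], [3.27, 140.29], [-89.18, 269.18], [5.43, 117.66], [-154.24, 154.24]. Speed limits (degrees/s): [147.25, 147.25, 180, 180, 180, 180, 180].

INTERFACE

Orientations are given as [roll, pitch, yaw] about the fixed x, y, z axes, in that order (R = Rz(yaw) Ry(pitch) Rx(roll)).
In Python, from cell import env, viewer gives the robot as it stands. The module is installed in compiled form; this text tells all that it offers.
- The arm moves only by the tool arm_command, never from a script. Its argument "series" is a list of rows, each a list of 2 entries, a list of its own where there are three numbers: the shift along the tool's x, y, z in mm, then the turn about the tool's z in rad. A call has exactly 5 rows; each row is the pose to reach, as a shift and turn from the pose commanded when the call began, along the tool's axes at that moment; what a row does not reach only later rows make up. A row lasts 1/10 s, in which the tool goes at most 50 mm and 8.59 degrees, less where a joint would pass 70% of its speed; a pose out of reach is approached as far as the arm can. A call with a gripper value outside its range is refused whole. "grip" is the gripper command: -1 is fully open, 1 is shut, values between are in proportion, set as the call begins (left out, the last holds). The fingers move at their own pace and stop on an object; "grip_force" is the grip in N (left out, the last holds). Time passes only in rows, so rows that repeat a pose let the fingers close, or fill a call up. It gives the time, the measured TCP pose, the force, the opening and the grip force at its end, in the units of the state.
- env.get_obs(): the state, without advancing time (a new reading comes with each control period).
- viewer.read_camera(name): name is "scene" or "top" or "wrist"; returns (picture, depth): 400x640x3 uint8, blue, green, red; 400x640 float32, m along the optical axis (not along the pixel's ray), 0 where there is no reading.
- viewer.calibration(name): a dict with "K" (3x3 intrinsics, pixels), "T" (4x4, takes a point from camera to world coordinates); the wrist camera has in their place "hand_eye" (4x4, takes a point from camera to tool coordinates, whose origin is the TCP and whose axes are the flange's). Camera axes: x right, y up, looking along -z (the intrinsics and any distortion apply to the point x, -y, -z); pixel columns grow to the right and rows downward; lengths in m; the calibration is good to about 2 mm. The wrist camera is an equidistant fisheye: a pixel r from the principal point sees the ray r / f radians off the axis. A picture is of the moment at which its call begins: read the wrist's pose just before it. calibration takes no time and is no camera call.
- env.sign_off(): hands the job in; it is judged then, once.
The state is a dict: "time_s": time; "qpos": joint angles; "joint_velocities": joint speeds; "effort": joint torques, N m; "tool_pos": TCP position; "tool_rot": TCP orientation; "force": force on the tool from outside, world axes, zero at the start; "wrist_torque": the same for the moment, N m; "grip_width": finger opening in m; "grasp_force": force on a finger pad.
Only numpy, scipy, OpenCV 4.12 (cv2) and the standard library are available. Lean on these libraries where they do the work, as an engineer would, in place of code of your own. Each camera call takes 0.05 s, during which the arm holds its last target. There are 200 camera calls.

TASK

The lattice tart has baked on to its loose-bottomed tin. Take the small wooden mallet from the chopping board and ease the tin's frame down off the tart with light taps of the mallet's foot on the two end tabs, by turns, until the frame stands level on the worktop; never press with more than 20 newtons or the crust cracks, and touch the tin with nothing but the mallet and the tart not at all. Then stand the mallet upright on the board again, and leave the pepper mill and the garlic as they are.

Things in the scene. Friction and masses are not known exactly. Their poses are not given: they have to be found in the camera images.
- tart: Rectangular lattice tart, 82 x 176 mm, its top 47 mm above the worktop, on the tin's loose base plate, which lies at a height of 26 mm on two low cans. All this is firm and does not move. Origin: on the worktop under the tart's middle; x across the tart, y along its length, z up.
- frame: The tin's frame, a bottomless fluted steel box 24 mm high, 102 x 198 mm over its rolled rim, round the tart; origin: middle of the rim. 10 to 13 N on one tab starts that end down while the other stays. Each mm that one end gets ahead of the other takes about 1 N more, so one end alone soon binds, and then the other must be tapped past it, some mm a tap. It stays where it is left.
- tab_left (a point): Where to tap: middle of the upper face of the flat steel tab at the frame's +y end. The tab is 46 mm wide, 3 mm thick, level with the rim and sticks out 36 mm beyond it; this point is 18 mm outside the rim, 117 mm from the frame's middle. It starts 48.5 mm above the worktop; at 24 mm that end of the frame stands on the worktop (a hard stop). The mallet's foot clears the tart here.
- tab_right (a point): The same point on the same tab at the frame's -y end.
- mallet_centre (a point): Centre, half-way up, of a turned wooden pounding mallet that stands upright on its head: head 40 mm in diameter and 42 mm high with a flat foot, above it a round handle 22 mm in diameter up to a rounded end. 130 mm high in all, so the foot's face lies 65 mm below this point; the handle is straight from 0 to 50 mm above this point, the place to grip. z points from the foot to the handle's end.
- mallet: The mallet itself, 0.25 kg; origin at the centre of the foot's flat face.
- board: Chopping board, 200 (x) x 300 (y) x 22 mm, lying firmly on the worktop. Origin: centre of its underside. Wall cupboards overhang the back of the worktop, from about x = 0.62 m on and 0.55 m above it: keep the arm in front of them.
- mill_centre (a point): Centre of a turned dark wooden pepper mill, 58 mm in diameter and 170 mm high with a small metal knob on top, upright on the board.
- garlic_centre (a point): Centre of a garlic bulb, 56 mm in diameter, on the board.
Mind the look-alikes: they are no part of the job. What is shaped like the mallet but orange is not meant.

How it is judged:
By the outcome, as a careful person would: the job done as asked, in the order asked, and still so for the second after the job is handed in, with the robot touching nothing.
It also fails if it takes over 72 s, if anything falls off the work surface, if the arm or the gripper's body presses on something with over 40 N, if the wrist force passes 120 N, or if a joint passes its speed limit or range.

## Working session

There is one attempt and no reset: what is moved stays moved. The work goes in short steps, Python scripts to look and compute and a tool call to move; the robot and the scene stay as the last step left them, time stands still between calls to the robot, and variables do not carry over. Pictures are saved under pics/ and viewed, at most 10 in all, crops included, and the job is handed in when it is done.

Besides the shell and the picture viewer there is one more tool, called after "Emit:" by a JSON object that holds its "op" and its "data". arm_command: Moves the arm, as the interface text tells. Its arguments: {"type":"object","properties":{"series":{"type":"array"},"grip":{"type":"number"},"grip_force":{"type":"number"}},"required":["series"]}

```bash
mkdir -p pics; cat > h.py <<'E'
import numpy as np, cv2
from cell import env, viewer
from scipy.spatial.transform import Rotation as R
def world(name,depth):
    c=viewer.calibration(name);K=np.array(c["K"]);T=np.array(c["T"])
    v,u=np.mgrid[0:depth.shape[0],0:depth.shape[1]]
    p=np.stack([(u-K[0,2])/K[0,0]*depth,-(v-K[1,2])/K[1,1]*depth,-depth],-1)
    return p@T[:3,:3].T+T[:3,3]
E
python3 - <<'E'
from h import *
o=env.get_obs();print(o)
for n in("scene","top"):
    im,d=viewer.read_camera(n);c=viewer.calibration(n);print(n,c)
    cv2.imwrite(f"pics/{n}0.png",im);np.savez(f"pics/{n}0.npz",im=im,d=d)
E
```

```text
{'time_s': 0.0, 'qpos': array([-66.57003914,  18.44041535,  -4.01529795,  83.17757475,
         1.29382749,  78.54029199,  -3.26153396]), 'joint_velocities': array([ 0.05177829,  0.07716179,  0.01160348, -0.00469887, -0.02271901,
       -0.02814653,  0.08723455]), 'effort': array([ 3.48898520e-04, -4.91287065e+01, -4.03507194e-01, -3.12523484e+01,
       -6.38464233e-02,  4.37293667e-02,  1.90323703e-04]), 'tool_pos': array([0.24985097, 0.59945689, 0.22942268]), 'tool_rot': array([-1.79886899e+02,  4.78590487e-03,  1.57377863e+02]), 'force': array([-0.08898869,  0.47896048, -0.27816491]), 'wrist_torque': array([ 0.02473104, -0.00163691, -0.02292675]), 'grasp_force': 0.0, 'grip_width': 0.08691594822818649}
scene {'K': array([[372.73122187,   0.        , 319.20562422],
       [  0.        , 372.73122187, 198.09042651],
       [  0.        ,   0.        ,   1.        ]]), 'T': array([[ 4.61564264e-01,  6.34508462e-01, -6.19965678e-01,
        -2.47022901e-01],
       [-8.87106604e-01,  3.30570760e-01, -3.22125513e-01,
        -4.61551800e-01],
       [ 5.51162069e-04,  6.98657273e-01,  7.15456296e-01,
         1.01434832e+00],
       [ 0.00000000e+00,  0.00000000e+00,  0.00000000e+00,
         1.00000000e+00]])}
top {'K': array([[364.37372977,   0.        , 320.83481786],
       [  0.        , 364.37372977, 202.6911447 ],
       [  0.        ,   0.        ,   1.        ]]), 'T': array([[ 0.01016205,  0.99912597, -0.04054653,  0.48279726],
       [-0.9999453 ,  0.01025407,  0.00206204, -0.05195803],
       [ 0.002476  ,  0.04052336,  0.99917552,  1.07316296],
       [ 0.        ,  0.        ,  0.        ,  1.        ]])}
```

View pics/top0.png

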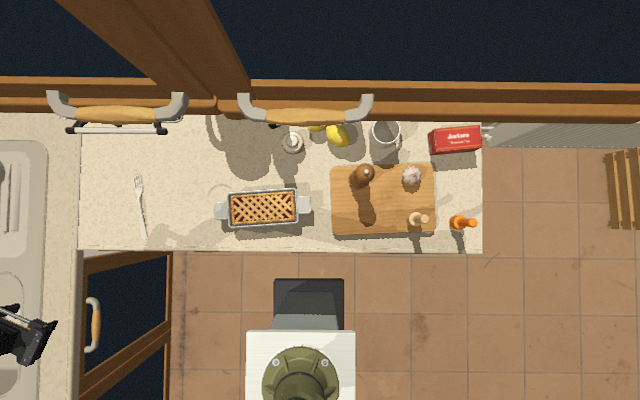

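View pics/scene0.png

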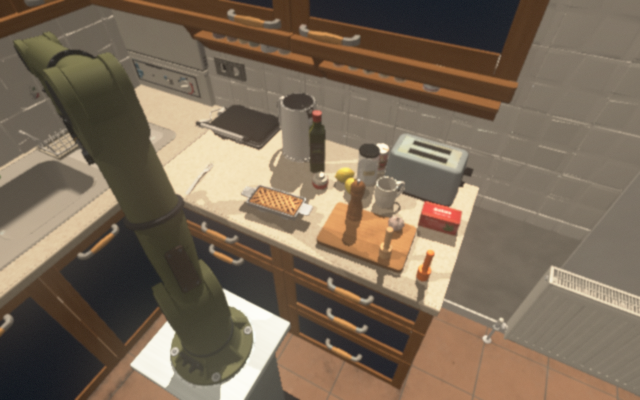

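The top view shows the tart at (263,208) with tabs at (221,211) and (305,204). The pale mallet is at (418,219), the orange look-alike at (462,222), the mill at (363,175) and the garlic at (411,175). The board spans (330..435, 163..236).

```bash
python3 - <<'E'
from h import *
z=np.load("pics/top0.npz");d=z["d"];W=world("top",d)
for n,(u,v) in dict(tabL=(221,211),tabR=(305,204),tart=(263,208),board=(390,200),wt=(200,170)).items():
    print(n,np.median(W[v-2:v+3,u-2:u+3].reshape(-1,3),0).round(4))
def reg(n,u0,u1,v0,v1,lo,hi):
    P=W[v0:v1,u0:u1].reshape(-1,3);P=P[(P[:,2]>lo)&(P[:,2]<hi)]
    print(n,len(P),P.min(0).round(3),P.max(0).round(3),((P.min(0)+P.max(0))/2).round(4),P.mean(0).round(4))
    return P
reg("mallet",400,440,203,232,.1,.18)
reg("mallethead",400,440,203,232,.05,.075)
reg("orange",442,482,205,235,.08,.18)
reg("mill",340,385,155,200,.1,.25)
reg("garlic",398,428,160,192,.04,.12)
P=reg("frame",205,320,180,235,.036,.06)
print(cv2.minAreaRect((P[:,:2]*1000).astype(np.float32)))
P=reg("board",325,440,155,245,.016,.028)
print(cv2.minAreaRect((P[:,:2]*1000).astype(np.float32)))
s=np.load("pics/scene0.npz");W=world("scene",s["d"])
im=s["im"]
reg("s mallet",370,402,215,262,.1,.18)
P=reg("s frame",235,315,175,225,.036,.06)
print(cv2.minAreaRect((P[:,:2]*1000).astype(np.float32)))
cv2.imwrite("pics/c1.png",cv2.resize(z["im"][150:245,205:490],None,fx=2.8,fy=2.8,interpolation=cv2.INTER_CUBIC))
E
```

```text
tabL [0.4981 0.2265 0.0491]
tabR [ 0.5202 -0.0096  0.0484]
tart [0.5078 0.1087 0.0461]
board [ 0.5354 -0.2542  0.0202]
wt [ 6.195e-01  3.043e-01 -1.000e-04]
mallet 106 [ 0.471 -0.326  0.1  ] [ 0.494 -0.304  0.154] [ 0.4828 -0.3149  0.1272] [ 0.4825 -0.3132  0.1402]
mallethead 111 [ 0.464 -0.329  0.055] [ 0.501 -0.297  0.073] [ 0.4826 -0.3129  0.0637] [ 0.4827 -0.3097  0.0634]
orange 112 [ 0.464 -0.457  0.081] [ 0.485 -0.437  0.134] [ 0.4746 -0.4471  0.1077] [ 0.4743 -0.444   0.1171]
mill 331 [ 0.572 -0.187  0.1  ] [ 0.621 -0.138  0.195] [ 0.5967 -0.1622  0.1473] [ 0.5943 -0.1594  0.1719]
garlic 284 [ 0.58  -0.336  0.04 ] [ 0.634 -0.28   0.079] [ 0.6067 -0.3083  0.0595] [ 0.605  -0.3054  0.0586]
frame 2790 [ 0.454 -0.024  0.036] [0.568 0.249 0.054] [0.5106 0.1127 0.0452] [0.5098 0.1132 0.0463]
((509.7296142578125, 111.76160430908203), (101.95419311523438, 273.45831298828125), 4.777074337005615)
board 6008 [ 0.436 -0.385  0.016] [ 0.644 -0.08   0.027] [ 0.5399 -0.2326  0.0218] [ 0.5332 -0.2277  0.0208]
((539.5676879882812, -231.65025329589844), (200.00656127929688, 300.5915832519531), 2.9661927223205566)
s mallet 109 [ 0.47  -0.332  0.1  ] [ 0.494 -0.309  0.154] [ 0.4819 -0.3209  0.1275] [ 0.4777 -0.3218  0.1326]
s frame 1365 [ 0.453 -0.03   0.036] [0.699 0.246 0.053] [0.5759 0.108  0.0443] [0.5104 0.1054 0.0445]
((527.6800537109375, 89.33999633789062), (200.79928588867188, 286.4470520019531), 42.88410186767578)
```

View pics/c1.png

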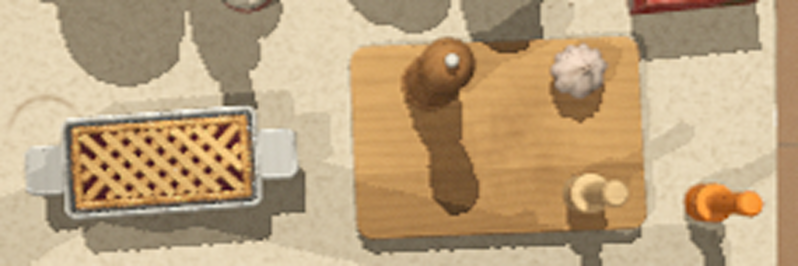

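Emit:
{"op": "arm_command", "data": {"series": [[[-35, -19, 0], 0.15], [[-70, -38, 0], 0.3], [[-105, -58, 0], 0.45], [[-140, -77, 0], 0.6], [[-175, -96, 0], 0.75]], "grip": -1}}

```text
time_s: 0.6
tool_pos: [0.3753, 0.4425, 0.2302]
tool_rot: [-180.0, 0.0, 114.1]
force: [0.0, -0.3, 0.3]
grip_width: 0.0871
grasp_force: 0.0
```

Emit:
{"op": "arm_command", "data": {"series": [[[-42, 0, 0], 0.1], [[-85, -1, 0], 0.2], [[-127, -2, 0], 0.3], [[-170, -2, 0], 0.38], [[-212, -3, 0], 0.426]]}}

```text
time_s: 1.1
tool_pos: [0.4599, 0.2479, 0.2303]
tool_rot: [-180.0, 0.0, 89.8]
force: [1.3, -0.1, 0.9]
grip_width: 0.0873
grasp_force: 0.0
```

Emit:
{"op": "arm_command", "data": {"series": [[[-35, 4, 0], 0], [[-70, 8, 0], 0], [[-105, 12, 0], 0], [[-140, 16, 0], 0], [[-140, 16, 0], 0]]}}

```text
time_s: 1.6
tool_pos: [0.4761, 0.1039, 0.2306]
tool_rot: [180.0, 0.1, 89.5]
force: [0.5, -0.0, 0.5]
grip_width: 0.087
grasp_force: 0.0
```

```bash
cat >> h.py <<'E'
def wrist(tag):
    o=env.get_obs();im,d=viewer.read_camera("wrist");c=viewer.calibration("wrist")
    H=np.array(c["hand_eye"]);T=np.eye(4);T[:3,:3]=R.from_euler("xyz",o["tool_rot"],degrees=True).as_matrix();T[:3,3]=o["tool_pos"];T=T@H
    cv2.imwrite(f"pics/w{tag}.png",im);K=np.array(c["K"])
    v,u=np.mgrid[0:400,0:640];x=(u-K[0,2])/K[0,0];y=(v-K[1,2])/K[1,1];r=np.hypot(x,y)
    s=np.where(r>1e-9,np.sin(r)/np.maximum(r,1e-9),1)
    ray=np.stack([x*s,-y*s,-np.cos(r)],-1)
    W=(ray/np.maximum(-ray[...,2:],1e-3)*d[...,None])@T[:3,:3].T+T[:3,3]
    np.savez(f"pics/w{tag}.npz",im=im,d=d,W=W,ray=ray@T[:3,:3].T,C=T[:3,3])
    return o,im,d,W
E
python3 - <<'E'
from h import *
o,im,d,W=wrist(1);print(o["tool_pos"],o["tool_rot"],viewer.calibration("wrist"))
m=(W[...,2]>.04)&(W[...,2]<.056)&(W[...,0]>.44)&(W[...,0]<.58)&(W[...,1]>-.06)&(W[...,1]<.28)&(d>0)
P=W[m];print(len(P),P.min(0),P.max(0),cv2.minAreaRect((P[:,:2]*1000).astype(np.float32)))
E
```

```text
[0.47609646 0.10385624 0.23056147] [1.79990445e+02 8.81229872e-02 8.95127315e+01] {'K': array([[309.70691629,   0.        , 320.69687016],
       [  0.        , 309.70691629, 198.38081846],
       [  0.        ,   0.        ,   1.        ]]), 'hand_eye': array([[ 1.01602411e-03,  9.56430985e-01,  2.91956742e-01,
         8.04010864e-02],
       [ 9.99999474e-01, -1.01297203e-03, -1.61618937e-04,
        -1.15742692e-03],
       [ 1.41166655e-04,  2.91956753e-01, -9.56431511e-01,
        -1.54697526e-01],
       [ 0.00000000e+00,  0.00000000e+00,  0.00000000e+00,
         1.00000000e+00]])}
16030 [ 0.45027228 -0.01806657  0.04000014] [0.56463448 0.24788407 0.05164417] ((508.19415283203125, 113.76986694335938), (103.11309814453125, 268.2805480957031), 4.724407196044922)
```

View pics/w1.png

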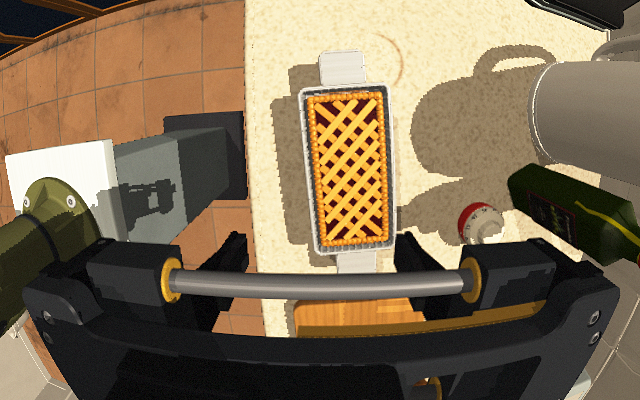

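Emit:
{"op": "arm_command", "data": {"series": [[[-42, 1, 0], 0], [[-84, 2, 0], 0], [[-126, 3, 0], 0], [[-168, 4, 0], 0], [[-210, 5, 0], 0]]}}

```text
time_s: 2.15
tool_pos: [0.4806, -0.1003, 0.2305]
tool_rot: [180.0, -0.0, 90.1]
force: [0.2, 0.5, 0.2]
grip_width: 0.0873
grasp_force: 0.0
```

Emit:
{"op": "arm_command", "data": {"series": [[[-50, 1, 0], 0], [[-100, 2, 0], 0], [[-150, 3, 0], 0], [[-195, 5, 0], 0], [[-210, 5, 0], 0]]}}

```text
time_s: 2.65
tool_pos: [0.4848, -0.3144, 0.2303]
tool_rot: [-179.9, 0.2, 89.8]
force: [0.6, 0.9, 0.1]
grip_width: 0.0871
grasp_force: 0.0
```

```bash
python3 - <<'E'
from h import *
o,im,d,W=wrist(2);print(o["tool_pos"],o["tool_rot"])
n=(abs(W[...,0]-.482)<.05)&(abs(W[...,1]+.317)<.05)&(d>0)
for lo,hi in((.04,.07),(.07,.1),(.1,.135),(.135,.16)):
    P=W[n&(W[...,2]>lo)&(W[...,2]<hi)]
    if len(P):print(lo,len(P),P.min(0).round(4),P.max(0).round(4),P.mean(0).round(4))
E
```

```text
[ 0.48478298 -0.31436326  0.23034444] [-179.94749068    0.18069438   89.7513962 ]
0.04 690 [ 0.4607 -0.3328  0.04  ] [ 0.5015 -0.2982  0.0698] [ 0.4818 -0.3101  0.0623]
0.07 117 [ 0.4709 -0.3179  0.0701] [ 0.4917 -0.3069  0.0999] [ 0.482  -0.3099  0.0851]
0.1 223 [ 0.4713 -0.3165  0.1001] [ 0.4921 -0.3068  0.1349] [ 0.4821 -0.3093  0.1182]
0.135 702 [ 0.469  -0.3289  0.1351] [ 0.4928 -0.3054  0.154 ] [ 0.4815 -0.3157  0.1502]
```

View pics/w2.png

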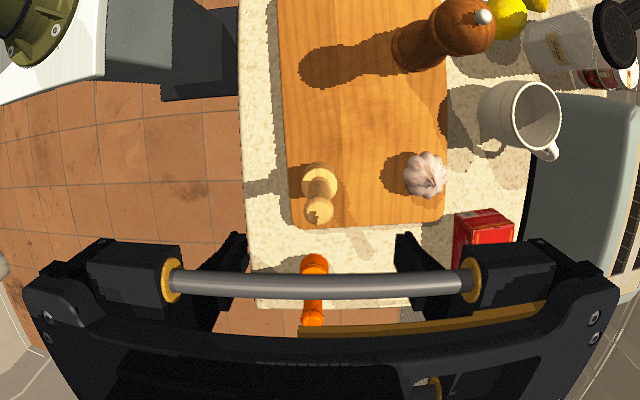

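Emit:
{"op": "arm_command", "data": {"series": [[[-2, -3, 25], 0], [[-2, -3, 50], 0], [[-2, -3, 75], 0], [[-2, -3, 95], 0], [[-2, -3, 110], 0]]}}

```text
time_s: 3.2
tool_pos: [0.483, -0.3096, 0.1186]
tool_rot: [-179.9, -0.1, 90.2]
force: [0.2, 0.1, 0.1]
grip_width: 0.0875
grasp_force: 0.0
```

Emit:
{"op": "arm_command", "data": {"series": [[[0, 0, 8], 0], [[0, 0, 14], 0], [[0, 0, 16], 0], [[0, 0, 16], 0], [[0, 0, 16], 0]]}}

```text
time_s: 3.7
tool_pos: [0.483, -0.3125, 0.1053]
tool_rot: [179.9, 0.0, 90.0]
force: [0.5, 0.0, 0.6]
grip_width: 0.0871
grasp_force: 0.0
```

Emit:
{"op": "arm_command", "data": {"series": [[[-2, -1, 0], 0], [[-4, -1, 0], 0], [[-4, -1, 0], 0], [[-4, -1, 0], 0], [[-4, -1, 0], 0]]}}

```text
time_s: 4.2
tool_pos: [0.4816, -0.3162, 0.1046]
tool_rot: [180.0, -0.0, 90.0]
force: [0.2, 0.1, -0.3]
grip_width: 0.0869
grasp_force: 0.0
```

Emit:
{"op": "arm_command", "data": {"series": [[[0, 0, 0], 0], [[0, 0, 0], 0], [[0, 0, 0], 0], [[0, 0, 0], 0], [[0, 0, 0], 0]], "grip": 1, "grip_force": 45}}

```text
time_s: 4.7
tool_pos: [0.4816, -0.3162, 0.1045]
tool_rot: [180.0, -0.0, 90.0]
force: [0.7, 0.3, -1.0]
grip_width: 0.055
grasp_force: 0.0
```

Emit:
{"op": "arm_command", "data": {"series": [[[0, 0, 0], 0], [[0, 0, 0], 0], [[0, 0, 0], 0], [[0, 0, 0], 0], [[0, 0, 0], 0]]}}

```text
time_s: 5.2
tool_pos: [0.4816, -0.3161, 0.1045]
tool_rot: [180.0, -0.0, 90.0]
force: [0.2, 0.2, -0.2]
grip_width: 0.0213
grasp_force: 45.0
```

Emit:
{"op": "arm_command", "data": {"series": [[[0, 0, -15], 0], [[0, 0, -40], 0], [[0, 0, -65], 0], [[20, 0, -80], 0], [[50, 0, -85], 0]]}}

```text
time_s: 5.7
tool_pos: [0.4816, -0.2687, 0.1924]
tool_rot: [179.8, 0.2, 89.7]
force: [1.3, 0.2, -1.3]
grip_width: 0.0208
grasp_force: 45.0
```

Emit:
{"op": "arm_command", "data": {"series": [[[40, 0, 0], 0], [[85, 5, 0], 0], [[130, 14, 0], 0], [[175, 24, 0], 0], [[215, 33, 0], 0]]}}

```text
time_s: 6.2
tool_pos: [0.5146, -0.0489, 0.1905]
tool_rot: [179.9, -0.1, 90.0]
force: [0.0, -0.9, -2.0]
grip_width: 0.0212
grasp_force: 45.0
```

Emit:
{"op": "arm_command", "data": {"series": [[[25, 2, 10], 0], [[40, 4, 25], 0], [[44, 4, 40], 0], [[44, 4, 40], 0], [[44, 4, 40], 0]]}}

```text
time_s: 6.7
tool_pos: [0.5185, -0.0079, 0.1502]
tool_rot: [-180.0, 0.0, 90.0]
force: [-0.1, 0.1, -2.5]
grip_width: 0.0212
grasp_force: 45.0
```

```bash
python3 - <<'E'
from h import *
o,im,d,W=wrist(3);print(o["tool_pos"],o["tool_rot"],o["force"],o["grip_width"])
im,d=viewer.read_camera("scene")
cv2.imwrite("pics/s3.png",cv2.resize(im[150:260,220:380],None,fx=4,fy=4,interpolation=cv2.INTER_CUBIC))
E
```

```text
[ 0.51847003 -0.00791906  0.15017396] [-1.79999598e+02  2.44397246e-02  8.99549657e+01] [-0.08827579  0.0692067  -2.46231303] 0.02121603354545469
```

View pics/s3.png

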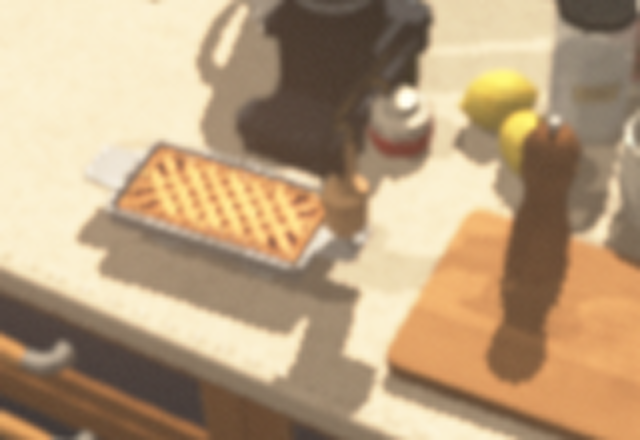

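View pics/w3.png

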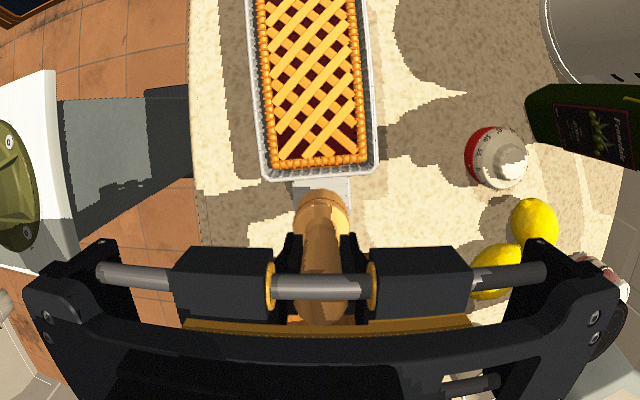

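The mallet head (320,212 in the wrist view) hangs over the middle of the right tab, clear of the tart. I'll lower it slowly to contact.

Emit:
{"op": "arm_command", "data": {"series": [[[0, 0, 5], 0], [[0, 0, 10], 0], [[0, 0, 14], 0], [[0, 0, 16], 0], [[0, 0, 16], 0]]}}

```text
time_s: 7.3
tool_pos: [0.5182, -0.0073, 0.1331]
tool_rot: [-180.0, 0.0, 90.0]
force: [-0.5, 0.6, -2.6]
grip_width: 0.0207
grasp_force: 45.0
```

Emit:
{"op": "arm_command", "data": {"series": [[[0, 0, 0.7], 0], [[0, 0, 1.4], 0], [[0, 0, 2.1], 0], [[0, 0, 2.8], 0], [[0, 0, 3.5], 0]]}}

```text
time_s: 7.8
tool_pos: [0.5187, -0.0072, 0.1306]
tool_rot: [180.0, -0.0, 90.0]
force: [-1.4, 0.6, 4.1]
grip_width: 0.0214
grasp_force: 45.0
```

Emit:
{"op": "arm_command", "data": {"series": [[[0, 0, 0.3], 0], [[0, 0, 0.6], 0], [[0, 0, 0.9], 0], [[0, 0, 1.2], 0], [[0, 0, 1.5], 0]]}}

```text
time_s: 8.3
tool_pos: [0.5189, -0.0073, 0.1302]
tool_rot: [180.0, -0.0, 90.0]
force: [-3.4, 0.4, 10.8]
grip_width: 0.0211
grasp_force: 45.0
```

Emit:
{"op": "arm_command", "data": {"series": [[[0, 0, 0.3], 0], [[0, 0, 0.6], 0], [[0, 0, 0.9], 0], [[0, 0, 1.2], 0], [[0, 0, 1.5], 0]]}}

```text
time_s: 8.8
tool_pos: [0.5189, -0.0074, 0.129]
tool_rot: [180.0, -0.1, 90.0]
force: [-4.7, -1.0, 12.2]
grip_width: 0.0213
grasp_force: 45.0
```

Emit:
{"op": "arm_command", "data": {"series": [[[0, 0, 0.3], 0], [[0, 0, 0.6], 0], [[0, 0, 0.9], 0], [[0, 0, 1.2], 0], [[0, 0, 1.5], 0]]}}

```text
time_s: 9.3
tool_pos: [0.519, -0.0074, 0.1277]
tool_rot: [180.0, -0.1, 90.0]
force: [-4.8, -0.9, 12.8]
grip_width: 0.0214
grasp_force: 45.0
```

Emit:
{"op": "arm_command", "data": {"series": [[[0, 0, -8], 0], [[0, 0, -20], 0], [[0, 0, -32], 0], [[20, -1, -38], 0], [[60, -5, -38], 0]]}}

```text
time_s: 9.8
tool_pos: [0.5152, 0.0498, 0.1657]
tool_rot: [179.8, 0.0, 89.6]
force: [0.5, 1.0, -2.5]
grip_width: 0.0208
grasp_force: 45.0
```

Emit:
{"op": "arm_command", "data": {"series": [[[40, -3, 0], 0], [[85, -7, 0], 0], [[130, -11, 0], 0], [[165, -14, 0], 0], [[179, -15, 0], 0]]}}

```text
time_s: 10.3
tool_pos: [0.4973, 0.237, 0.1641]
tool_rot: [180.0, -0.1, 90.4]
force: [-1.2, 0.5, -2.4]
grip_width: 0.0212
grasp_force: 45.0
```

Emit:
{"op": "arm_command", "data": {"series": [[[0, 0, 10], 0], [[0, 0, 18], 0], [[0, 0, 22], 0], [[0, 0, 24], 0], [[0, 0, 24], 0]]}}

```text
time_s: 10.8
tool_pos: [0.4987, 0.2304, 0.1392]
tool_rot: [-180.0, 0.0, 89.9]
force: [-0.2, -0.4, -3.1]
grip_width: 0.0216
grasp_force: 45.0
```

Emit:
{"op": "arm_command", "data": {"series": [[[0, 0, 2], 0], [[0, 0, 4], 0], [[0, 0, 6], 0], [[0, 0, 7], 0], [[0, 0, 7.5], 0]]}}

```text
time_s: 11.3
tool_pos: [0.4985, 0.2318, 0.132]
tool_rot: [-180.0, 0.0, 90.0]
force: [0.8, -0.1, -2.4]
grip_width: 0.0213
grasp_force: 45.0
```

Emit:
{"op": "arm_command", "data": {"series": [[[0, 0, 0.5], 0], [[0, 0, 1], 0], [[0, 0, 1.5], 0], [[0, 0, 2], 0], [[0, 0, 2.5], 0]]}}

```text
time_s: 11.8
tool_pos: [0.4988, 0.2319, 0.1307]
tool_rot: [180.0, -0.0, 90.0]
force: [-2.4, -1.5, 7.5]
grip_width: 0.0216
grasp_force: 45.0
```

Emit:
{"op": "arm_command", "data": {"series": [[[0, 0, 0.4], 0], [[0, 0, 0.8], 0], [[0, 0, 1.2], 0], [[0, 0, 1.6], 0], [[0, 0, 2], 0]]}}

```text
time_s: 12.3
tool_pos: [0.4988, 0.2319, 0.1292]
tool_rot: [180.0, -0.1, 90.0]
force: [-2.9, -1.2, 8.5]
grip_width: 0.0214
grasp_force: 45.0
```

Emit:
{"op": "arm_command", "data": {"series": [[[0, 0, 0.6], 0], [[0, 0, 1.2], 0], [[0, 0, 1.8], 0], [[0, 0, 2.4], 0], [[0, 0, 3], 0]]}}

```text
time_s: 12.8
tool_pos: [0.4988, 0.2322, 0.1267]
tool_rot: [180.0, -0.1, 90.0]
force: [-4.2, -0.8, 10.8]
grip_width: 0.0213
grasp_force: 45.0
```

Emit:
{"op": "arm_command", "data": {"series": [[[0, 0, 0.5], 0], [[0, 0, 1], 0], [[0, 0, 1.5], 0], [[0, 0, 2], 0], [[0, 0, 2.5], 0]]}}

```text
time_s: 13.3
tool_pos: [0.4989, 0.2322, 0.1245]
tool_rot: [180.0, -0.1, 90.0]
force: [-3.9, -1.2, 13.9]
grip_width: 0.0212
grasp_force: 45.0
```

Emit:
{"op": "arm_command", "data": {"series": [[[0, 0, -10], 0], [[0, 0, -24], 0], [[0, 0, -38], 0], [[-20, 2, -42], 0], [[-60, 5, -42], 0]]}}

```text
time_s: 13.8
tool_pos: [0.504, 0.1744, 0.1655]
tool_rot: [179.9, -0.1, 90.4]
force: [0.6, -1.6, -2.3]
grip_width: 0.0214
grasp_force: 45.0
```

Emit:
{"op": "arm_command", "data": {"series": [[[-40, 3, 0], 0], [[-85, 7, 0], 0], [[-130, 11, 0], 0], [[-165, 14, 0], 0], [[-179, 15, 0], 0]]}}

```text
time_s: 14.3
tool_pos: [0.5184, -0.0133, 0.1648]
tool_rot: [179.9, 0.1, 89.6]
force: [1.1, -0.3, -2.4]
grip_width: 0.0213
grasp_force: 45.0
```

Emit:
{"op": "arm_command", "data": {"series": [[[0, 0, 10], 0], [[0, 0, 20], 0], [[0, 0, 26], 0], [[0, 0, 29], 0], [[0, 0, 30], 0]]}}

```text
time_s: 14.8
tool_pos: [0.5181, -0.006, 0.1333]
tool_rot: [-179.9, 0.0, 90.1]
force: [0.2, -0.1, -2.7]
grip_width: 0.0213
grasp_force: 45.0
```

Emit:
{"op": "arm_command", "data": {"series": [[[0, 0, 1.5], 0], [[0, 0, 3], 0], [[0, 0, 4.5], 0], [[0, 0, 5.2], 0], [[0, 0, 5.5], 0]]}}

```text
time_s: 15.3
tool_pos: [0.5185, -0.0072, 0.1286]
tool_rot: [180.0, -0.0, 90.0]
force: [0.3, -0.2, -2.6]
grip_width: 0.0214
grasp_force: 45.0
```

Emit:
{"op": "arm_command", "data": {"series": [[[0, 0, 0.6], 0], [[0, 0, 1.2], 0], [[0, 0, 1.8], 0], [[0, 0, 2.4], 0], [[0, 0, 3], 0]]}}

```text
time_s: 15.8
tool_pos: [0.5189, -0.0072, 0.1269]
tool_rot: [180.0, -0.0, 90.0]
force: [-3.3, 0.6, 7.5]
grip_width: 0.0211
grasp_force: 45.0
```

Emit:
{"op": "arm_command", "data": {"series": [[[0, 0, 0.6], 0], [[0, 0, 1.2], 0], [[0, 0, 1.8], 0], [[0, 0, 2.4], 0], [[0, 0, 3], 0]]}}

```text
time_s: 16.3
tool_pos: [0.5189, -0.0074, 0.1242]
tool_rot: [180.0, -0.0, 90.0]
force: [-4.2, -0.7, 11.3]
grip_width: 0.0212
grasp_force: 45.0
```

Emit:
{"op": "arm_command", "data": {"series": [[[0, 0, 0.5], 0], [[0, 0, 1], 0], [[0, 0, 1.5], 0], [[0, 0, 2], 0], [[0, 0, 2], 0]]}}

```text
time_s: 16.8
tool_pos: [0.5189, -0.0075, 0.1225]
tool_rot: [180.0, -0.0, 90.0]
force: [-4.3, -0.6, 11.3]
grip_width: 0.0209
grasp_force: 45.0
```

Emit:
{"op": "arm_command", "data": {"series": [[[0, 0, 0.4], 0], [[0, 0, 0.8], 0], [[0, 0, 1.2], 0], [[0, 0, 1.6], 0], [[0, 0, 2], 0]]}}

```text
time_s: 17.3
tool_pos: [0.519, -0.0075, 0.1208]
tool_rot: [180.0, -0.1, 90.0]
force: [-4.6, -1.3, 14.2]
grip_width: 0.0213
grasp_force: 45.0
```

Emit:
{"op": "arm_command", "data": {"series": [[[0, 0, -10], 0], [[0, 0, -24], 0], [[0, 0, -38], 0], [[20, -1, -46], 0], [[60, -5, -46], 0]]}}

```text
time_s: 17.8
tool_pos: [0.5155, 0.0498, 0.1672]
tool_rot: [179.7, 0.0, 89.6]
force: [0.9, 0.6, -2.1]
grip_width: 0.021
grasp_force: 45.0
```

Emit:
{"op": "arm_command", "data": {"series": [[[40, -3, 0], 0], [[85, -7, 0], 0], [[130, -11, 0], 0], [[165, -14, 0], 0], [[179, -15, 0], 0]]}}

```text
time_s: 18.3
tool_pos: [0.4974, 0.2371, 0.1653]
tool_rot: [180.0, -0.1, 90.4]
force: [0.7, -0.1, -1.2]
grip_width: 0.0214
grasp_force: 45.0
```

Emit:
{"op": "arm_command", "data": {"series": [[[0, 0, 10], 0], [[0, 0, 20], 0], [[0, 0, 27], 0], [[0, 0, 31], 0], [[0, 0, 32], 0]]}}

```text
time_s: 18.8
tool_pos: [0.4984, 0.2303, 0.1318]
tool_rot: [-179.9, 0.1, 89.9]
force: [0.1, -0.2, -3.0]
grip_width: 0.0211
grasp_force: 45.0
```

Emit:
{"op": "arm_command", "data": {"series": [[[0, 0, 1.5], 0], [[0, 0, 3], 0], [[0, 0, 4.5], 0], [[0, 0, 5.7], 0], [[0, 0, 6.3], 0]]}}

```text
time_s: 19.3
tool_pos: [0.4985, 0.2319, 0.1262]
tool_rot: [180.0, -0.0, 90.0]
force: [-1.0, -0.5, -2.7]
grip_width: 0.0216
grasp_force: 45.0
```

Emit:
{"op": "arm_command", "data": {"series": [[[0, 0, 0.6], 0], [[0, 0, 1.2], 0], [[0, 0, 1.8], 0], [[0, 0, 2.4], 0], [[0, 0, 3], 0]]}}

```text
time_s: 19.8
tool_pos: [0.4988, 0.2318, 0.1245]
tool_rot: [180.0, -0.0, 90.0]
force: [-2.4, -0.7, 7.5]
grip_width: 0.0212
grasp_force: 45.0
```

Emit:
{"op": "arm_command", "data": {"series": [[[0, 0, 0.6], 0], [[0, 0, 1.2], 0], [[0, 0, 1.8], 0], [[0, 0, 2.4], 0], [[0, 0, 3], 0]]}}

```text
time_s: 20.3
tool_pos: [0.4988, 0.2319, 0.1219]
tool_rot: [180.0, -0.1, 90.0]
force: [-3.2, -1.4, 8.2]
grip_width: 0.0212
grasp_force: 45.0
```

Emit:
{"op": "arm_command", "data": {"series": [[[0, 0, 0.5], 0], [[0, 0, 1], 0], [[0, 0, 1.5], 0], [[0, 0, 2], 0], [[0, 0, 2.5], 0]]}}

```text
time_s: 20.8
tool_pos: [0.4988, 0.2321, 0.1199]
tool_rot: [180.0, -0.1, 90.0]
force: [-3.5, -1.3, 11.5]
grip_width: 0.0214
grasp_force: 45.0
```

Emit:
{"op": "arm_command", "data": {"series": [[[0, 0, 0.5], 0], [[0, 0, 1], 0], [[0, 0, 1.5], 0], [[0, 0, 2], 0], [[0, 0, 2.3], 0]]}}

```text
time_s: 21.3
tool_pos: [0.4989, 0.2322, 0.1179]
tool_rot: [180.0, -0.1, 90.0]
force: [-4.6, -1.6, 13.6]
grip_width: 0.021
grasp_force: 45.0
```

Emit:
{"op": "arm_command", "data": {"series": [[[0, 0, -10], 0], [[0, 0, -24], 0], [[0, 0, -38], 0], [[-15, 1, -49], 0], [[-55, 5, -49], 0]]}}

```text
time_s: 21.8
tool_pos: [0.5042, 0.1801, 0.1669]
tool_rot: [179.8, -0.2, 90.4]
force: [0.5, -0.2, -3.2]
grip_width: 0.021
grasp_force: 45.0
```

Emit:
{"op": "arm_command", "data": {"series": [[[-40, 3, 0], 0], [[-85, 7, 0], 0], [[-130, 11, 0], 0], [[-170, 14, 0], 0], [[-184, 15, 0], 0]]}}

```text
time_s: 22.3
tool_pos: [0.5183, -0.0143, 0.1655]
tool_rot: [179.9, 0.1, 89.5]
force: [-1.0, 0.1, -2.1]
grip_width: 0.0212
grasp_force: 45.0
```

Emit:
{"op": "arm_command", "data": {"series": [[[0, 0, 10], 0], [[0, 0, 22], 0], [[0, 0, 30], 0], [[0, 0, 34], 0], [[0, 0, 35], 0]]}}

```text
time_s: 22.8
tool_pos: [0.5179, -0.0061, 0.1284]
tool_rot: [-179.9, 0.0, 90.1]
force: [0.6, 0.2, -1.9]
grip_width: 0.0211
grasp_force: 45.0
```

Emit:
{"op": "arm_command", "data": {"series": [[[0, 0, 1.5], 0], [[0, 0, 3], 0], [[0, 0, 4.5], 0], [[0, 0, 6], 0], [[0, 0, 6.7], 0]]}}

```text
time_s: 23.3
tool_pos: [0.5186, -0.0072, 0.1227]
tool_rot: [180.0, -0.0, 90.0]
force: [0.8, -0.3, -2.2]
grip_width: 0.0213
grasp_force: 45.0
```

Emit:
{"op": "arm_command", "data": {"series": [[[0, 0, 0.6], 0], [[0, 0, 1.2], 0], [[0, 0, 1.8], 0], [[0, 0, 2.4], 0], [[0, 0, 3], 0]]}}

```text
time_s: 23.8
tool_pos: [0.5188, -0.0072, 0.1208]
tool_rot: [180.0, -0.0, 90.0]
force: [-2.7, -0.1, 7.8]
grip_width: 0.0212
grasp_force: 45.0
```

Emit:
{"op": "arm_command", "data": {"series": [[[0, 0, 0.6], 0], [[0, 0, 1.2], 0], [[0, 0, 1.8], 0], [[0, 0, 2.4], 0], [[0, 0, 3], 0]]}}

```text
time_s: 24.3
tool_pos: [0.5189, -0.0072, 0.1183]
tool_rot: [180.0, -0.0, 90.0]
force: [-3.4, 1.1, 8.5]
grip_width: 0.0215
grasp_force: 45.0
```

Emit:
{"op": "arm_command", "data": {"series": [[[0, 0, 0.5], 0], [[0, 0, 1], 0], [[0, 0, 1.5], 0], [[0, 0, 2], 0], [[0, 0, 2.5], 0]]}}

```text
time_s: 24.8
tool_pos: [0.5189, -0.0074, 0.1162]
tool_rot: [180.0, -0.0, 90.0]
force: [-3.8, -1.6, 11.9]
grip_width: 0.021
grasp_force: 45.0
```

Emit:
{"op": "arm_command", "data": {"series": [[[0, 0, 0.5], 0], [[0, 0, 1], 0], [[0, 0, 1.4], 0], [[0, 0, 1.8], 0], [[0, 0, 2], 0]]}}

```text
time_s: 25.3
tool_pos: [0.519, -0.0075, 0.1144]
tool_rot: [180.0, -0.1, 90.0]
force: [-4.9, -0.4, 13.9]
grip_width: 0.0216
grasp_force: 45.0
```

Emit:
{"op": "arm_command", "data": {"series": [[[0, 0, -10], 0], [[0, 0, -24], 0], [[0, 0, -38], 0], [[10, -1, -53], 0], [[50, -4, -53], 0]]}}

```text
time_s: 25.8
tool_pos: [0.517, 0.0383, 0.1687]
tool_rot: [179.6, 0.1, 89.5]
force: [1.4, 0.7, -2.8]
grip_width: 0.0209
grasp_force: 45.0
```

Emit:
{"op": "arm_command", "data": {"series": [[[45, -4, 0], 0], [[92, -8, 0], 0], [[137, -12, 0], 0], [[175, -15, 0], 0], [[189, -16, 0], 0]]}}

```text
time_s: 26.3
tool_pos: [0.4972, 0.2376, 0.166]
tool_rot: [180.0, -0.1, 90.4]
force: [0.2, 0.3, -3.3]
grip_width: 0.0211
grasp_force: 45.0
```

Emit:
{"op": "arm_command", "data": {"series": [[[0, 0, 10], 0], [[0, 0, 24], 0], [[0, 0, 33], 0], [[0, 0, 38], 0], [[0, 0, 39], 0]]}}

```text
time_s: 26.8
tool_pos: [0.4982, 0.2301, 0.1251]
tool_rot: [-179.9, 0.1, 89.9]
force: [0.0, -0.2, -2.2]
grip_width: 0.0211
grasp_force: 45.0
```

Emit:
{"op": "arm_command", "data": {"series": [[[0, 0, 1.5], 0], [[0, 0, 3], 0], [[0, 0, 4.5], 0], [[0, 0, 5.5], 0], [[0, 0, 6], 0]]}}

```text
time_s: 27.3
tool_pos: [0.4986, 0.2319, 0.1203]
tool_rot: [180.0, -0.0, 90.0]
force: [0.4, 0.2, -1.8]
grip_width: 0.0213
grasp_force: 45.0
```

Emit:
{"op": "arm_command", "data": {"series": [[[0, 0, 0.6], 0], [[0, 0, 1.2], 0], [[0, 0, 1.8], 0], [[0, 0, 2.4], 0], [[0, 0, 3], 0]]}}

```text
time_s: 27.8
tool_pos: [0.4987, 0.2318, 0.118]
tool_rot: [180.0, -0.0, 90.0]
force: [-2.1, -2.4, 5.5]
grip_width: 0.0217
grasp_force: 45.0
```

Emit:
{"op": "arm_command", "data": {"series": [[[0, 0, 0.6], 0], [[0, 0, 1.2], 0], [[0, 0, 1.8], 0], [[0, 0, 2.4], 0], [[0, 0, 3], 0]]}}

```text
time_s: 28.3
tool_pos: [0.4988, 0.2319, 0.1158]
tool_rot: [180.0, -0.0, 90.0]
force: [-3.1, -1.6, 9.0]
grip_width: 0.0213
grasp_force: 45.0
```

Emit:
{"op": "arm_command", "data": {"series": [[[0, 0, 0.5], 0], [[0, 0, 1], 0], [[0, 0, 1.5], 0], [[0, 0, 2], 0], [[0, 0, 2.5], 0]]}}

```text
time_s: 28.8
tool_pos: [0.4988, 0.2321, 0.1138]
tool_rot: [180.0, -0.1, 90.0]
force: [-3.6, -1.1, 11.1]
grip_width: 0.0213
grasp_force: 45.0
```

Emit:
{"op": "arm_command", "data": {"series": [[[0, 0, 0.6], 0], [[0, 0, 1.2], 0], [[0, 0, 1.8], 0], [[0, 0, 2.3], 0], [[0, 0, 2.7], 0]]}}

```text
time_s: 29.3
tool_pos: [0.4989, 0.2322, 0.1115]
tool_rot: [180.0, -0.1, 90.0]
force: [-4.9, -1.2, 13.2]
grip_width: 0.0212
grasp_force: 45.0
```

Emit:
{"op": "arm_command", "data": {"series": [[[0, 0, -10], 0], [[0, 0, -26], 0], [[0, 0, -42], 0], [[-5, 0, -56], 0], [[-45, 4, -56], 0]]}}

```text
time_s: 29.8
tool_pos: [0.5029, 0.1925, 0.1673]
tool_rot: [179.8, -0.3, 90.5]
force: [0.5, -0.2, -1.7]
grip_width: 0.0212
grasp_force: 45.0
```

Emit:
{"op": "arm_command", "data": {"series": [[[-45, 4, 0], 0], [[-92, 8, 0], 0], [[-140, 12, 0], 0], [[-180, 15, 0], 0], [[-194, 16, 0], 0]]}}

```text
time_s: 30.3
tool_pos: [0.5183, -0.0135, 0.1656]
tool_rot: [179.9, 0.1, 89.6]
force: [-0.2, 0.7, -2.6]
grip_width: 0.0212
grasp_force: 45.0
```

Emit:
{"op": "arm_command", "data": {"series": [[[0, 0, 10], 0], [[0, 0, 25], 0], [[0, 0, 36], 0], [[0, 0, 41], 0], [[0, 0, 42], 0]]}}

```text
time_s: 30.8
tool_pos: [0.5179, -0.0062, 0.122]
tool_rot: [-179.9, 0.0, 90.1]
force: [0.3, -0.4, -1.0]
grip_width: 0.0211
grasp_force: 45.0
```

Emit:
{"op": "arm_command", "data": {"series": [[[0, 0, 1.5], 0], [[0, 0, 3], 0], [[0, 0, 4.5], 0], [[0, 0, 6], 0], [[0, 0, 6.7], 0]]}}

```text
time_s: 31.3
tool_pos: [0.5185, -0.0072, 0.1163]
tool_rot: [180.0, -0.0, 90.0]
force: [-0.3, 0.2, -3.0]
grip_width: 0.021
grasp_force: 45.0
```

Emit:
{"op": "arm_command", "data": {"series": [[[0, 0, 0.6], 0], [[0, 0, 1.2], 0], [[0, 0, 1.8], 0], [[0, 0, 2.4], 0], [[0, 0, 3], 0]]}}

```text
time_s: 31.8
tool_pos: [0.5188, -0.0071, 0.1144]
tool_rot: [180.0, -0.0, 90.0]
force: [-2.8, -0.1, 7.9]
grip_width: 0.0211
grasp_force: 45.0
```

Emit:
{"op": "arm_command", "data": {"series": [[[0, 0, 0.6], 0], [[0, 0, 1.2], 0], [[0, 0, 1.8], 0], [[0, 0, 2.4], 0], [[0, 0, 3], 0]]}}

```text
time_s: 32.3
tool_pos: [0.5188, -0.0072, 0.1118]
tool_rot: [180.0, -0.0, 90.0]
force: [-3.9, -0.9, 9.5]
grip_width: 0.0214
grasp_force: 45.0
```

Emit:
{"op": "arm_command", "data": {"series": [[[0, 0, 0.5], 0], [[0, 0, 1], 0], [[0, 0, 1.5], 0], [[0, 0, 2], 0], [[0, 0, 2.5], 0]]}}

```text
time_s: 32.8
tool_pos: [0.5189, -0.0074, 0.1098]
tool_rot: [180.0, -0.0, 90.0]
force: [-5.1, -0.7, 12.6]
grip_width: 0.0214
grasp_force: 45.0
```

Emit:
{"op": "arm_command", "data": {"series": [[[0, 0, 0.4], 0], [[0, 0, 0.8], 0], [[0, 0, 1.2], 0], [[0, 0, 1.4], 0], [[0, 0, 1.4], 0]]}}

```text
time_s: 33.3
tool_pos: [0.5189, -0.0075, 0.1085]
tool_rot: [180.0, -0.1, 90.0]
force: [-5.3, -0.5, 12.3]
grip_width: 0.0213
grasp_force: 45.0
```

Emit:
{"op": "arm_command", "data": {"series": [[[0, 0, -10], 0], [[0, 0, -26], 0], [[0, 0, -42], 0], [[5, 0, -58], 0], [[45, -4, -58], 0]]}}

```text
time_s: 33.8
tool_pos: [0.517, 0.0326, 0.1673]
tool_rot: [179.7, 0.1, 89.5]
force: [1.1, -0.7, -2.3]
grip_width: 0.0212
grasp_force: 45.0
```

Emit:
{"op": "arm_command", "data": {"series": [[[45, -4, 0], 0], [[92, -8, 0], 0], [[140, -12, 0], 0], [[180, -15, 0], 0], [[194, -16, 0], 0]]}}

```text
time_s: 34.3
tool_pos: [0.4969, 0.2378, 0.1643]
tool_rot: [-180.0, -0.1, 90.4]
force: [0.1, -0.7, -2.7]
grip_width: 0.0209
grasp_force: 45.0
```

Emit:
{"op": "arm_command", "data": {"series": [[[0, 0, 10], 0], [[0, 0, 25], 0], [[0, 0, 37], 0], [[0, 0, 43], 0], [[0, 0, 44], 0]]}}

```text
time_s: 34.8
tool_pos: [0.498, 0.23, 0.119]
tool_rot: [-179.9, 0.1, 89.9]
force: [-0.6, -0.6, -2.7]
grip_width: 0.0213
grasp_force: 45.0
```

Emit:
{"op": "arm_command", "data": {"series": [[[0, 0, 1.5], 0], [[0, 0, 3], 0], [[0, 0, 4.5], 0], [[0, 0, 6], 0], [[0, 0, 6.5], 0]]}}

```text
time_s: 35.3
tool_pos: [0.4985, 0.2319, 0.114]
tool_rot: [180.0, -0.0, 90.0]
force: [-0.5, 0.5, -2.8]
grip_width: 0.0215
grasp_force: 45.0
```

Emit:
{"op": "arm_command", "data": {"series": [[[0, 0, 0.6], 0], [[0, 0, 1.2], 0], [[0, 0, 1.8], 0], [[0, 0, 2.4], 0], [[0, 0, 3], 0]]}}

```text
time_s: 35.8
tool_pos: [0.4987, 0.2318, 0.1116]
tool_rot: [180.0, -0.0, 90.0]
force: [-1.6, -1.1, 5.1]
grip_width: 0.0207
grasp_force: 45.0
```

Emit:
{"op": "arm_command", "data": {"series": [[[0, 0, 0.6], 0], [[0, 0, 1.2], 0], [[0, 0, 1.8], 0], [[0, 0, 2.4], 0], [[0, 0, 2.5], 0]]}}

```text
time_s: 36.3
tool_pos: [0.4988, 0.2319, 0.11]
tool_rot: [180.0, -0.0, 90.0]
force: [-3.5, -2.1, 7.3]
grip_width: 0.0213
grasp_force: 45.0
```

Emit:
{"op": "arm_command", "data": {"series": [[[0, 0, 0.4], 0], [[0, 0, 0.8], 0], [[0, 0, 1.2], 0], [[0, 0, 1.6], 0], [[0, 0, 2], 0]]}}

```text
time_s: 36.8
tool_pos: [0.4988, 0.232, 0.1083]
tool_rot: [180.0, -0.1, 90.0]
force: [-2.8, -1.4, 10.2]
grip_width: 0.0213
grasp_force: 45.0
```

Emit:
{"op": "arm_command", "data": {"series": [[[0, 0, 0.2], 0], [[0, 0, 0.4], 0], [[0, 0, 0.6], 0], [[0, 0, 0.8], 0], [[0, 0, 0.8], 0]]}}

```text
time_s: 37.3
tool_pos: [0.4988, 0.2321, 0.1077]
tool_rot: [180.0, -0.1, 90.0]
force: [-4.0, -1.1, 10.6]
grip_width: 0.0211
grasp_force: 45.0
```

Emit:
{"op": "arm_command", "data": {"series": [[[0, 0, 0.2], 0], [[0, 0, 0.4], 0], [[0, 0, 0.6], 0], [[0, 0, 0.6], 0], [[0, 0, 0.6], 0]]}}

```text
time_s: 37.8
tool_pos: [0.4988, 0.2321, 0.1072]
tool_rot: [180.0, -0.1, 90.0]
force: [-5.1, -2.0, 11.4]
grip_width: 0.0211
grasp_force: 45.0
```

Emit:
{"op": "arm_command", "data": {"series": [[[0, 0, 0.2], 0], [[0, 0, 0.4], 0], [[0, 0, 0.4], 0], [[0, 0, 0.4], 0], [[0, 0, 0.4], 0]]}}

```text
time_s: 38.3
tool_pos: [0.4988, 0.2322, 0.1069]
tool_rot: [180.0, -0.1, 90.0]
force: [-4.0, -1.4, 11.7]
grip_width: 0.0214
grasp_force: 45.0
```

Emit:
{"op": "arm_command", "data": {"series": [[[0, 0, 0.2], 0], [[0, 0, 0.4], 0], [[0, 0, 0.4], 0], [[0, 0, 0.4], 0], [[0, 0, 0.4], 0]]}}

```text
time_s: 38.8
tool_pos: [0.4988, 0.2322, 0.1065]
tool_rot: [180.0, -0.1, 90.0]
force: [-4.0, -1.3, 12.3]
grip_width: 0.021
grasp_force: 45.0
```

Emit:
{"op": "arm_command", "data": {"series": [[[0, 0, 0.2], 0], [[0, 0, 0.4], 0], [[0, 0, 0.4], 0], [[0, 0, 0.4], 0], [[0, 0, 0.4], 0]]}}

```text
time_s: 39.3
tool_pos: [0.4988, 0.2322, 0.1062]
tool_rot: [180.0, -0.1, 90.0]
force: [-3.9, -1.8, 13.0]
grip_width: 0.0212
grasp_force: 45.0
```

Emit:
{"op": "arm_command", "data": {"series": [[[0, 0, -10], 0], [[0, 0, -26], 0], [[0, 0, -42], 0], [[-5, 0, -58], 0], [[-45, 4, -60], 0]]}}

```text
time_s: 39.8
tool_pos: [0.5029, 0.1929, 0.1659]
tool_rot: [179.8, -0.3, 90.5]
force: [0.2, 0.6, -2.1]
grip_width: 0.0214
grasp_force: 45.0
```

Emit:
{"op": "arm_command", "data": {"series": [[[-45, 4, 0], 0], [[-92, 8, 0], 0], [[-140, 12, 0], 0], [[-180, 15, 0], 0], [[-194, 16, 0], 0]]}}

```text
time_s: 40.3
tool_pos: [0.5185, -0.0131, 0.1642]
tool_rot: [179.9, 0.1, 89.6]
force: [0.6, 0.5, -2.8]
grip_width: 0.0212
grasp_force: 45.0
```

Emit:
{"op": "arm_command", "data": {"series": [[[0, 0, 15], 0], [[0, 0, 30], 0], [[0, 0, 42], 0], [[0, 0, 48], 0], [[0, 0, 49], 0]]}}

```text
time_s: 40.8
tool_pos: [0.518, -0.0068, 0.1141]
tool_rot: [-179.9, 0.0, 90.0]
force: [-0.0, -0.3, -2.1]
grip_width: 0.021
grasp_force: 45.0
```

Emit:
{"op": "arm_command", "data": {"series": [[[0, 0, 1.5], 0], [[0, 0, 3], 0], [[0, 0, 4.2], 0], [[0, 0, 4.8], 0], [[0, 0, 5.2], 0]]}}

```text
time_s: 41.3
tool_pos: [0.5187, -0.0072, 0.1098]
tool_rot: [180.0, -0.0, 90.0]
force: [-0.6, -0.3, -1.9]
grip_width: 0.021
grasp_force: 45.0
```

Emit:
{"op": "arm_command", "data": {"series": [[[0, 0, 0.6], 0], [[0, 0, 1.2], 0], [[0, 0, 1.8], 0], [[0, 0, 2.4], 0], [[0, 0, 2.8], 0]]}}

```text
time_s: 41.8
tool_pos: [0.5188, -0.0071, 0.1081]
tool_rot: [180.0, -0.0, 90.0]
force: [-3.0, 0.3, 7.3]
grip_width: 0.0212
grasp_force: 45.0
```

Emit:
{"op": "arm_command", "data": {"series": [[[0, 0, 0.3], 0], [[0, 0, 0.6], 0], [[0, 0, 0.9], 0], [[0, 0, 1.2], 0], [[0, 0, 1.5], 0]]}}

```text
time_s: 42.3
tool_pos: [0.5189, -0.0072, 0.1068]
tool_rot: [180.0, -0.0, 90.0]
force: [-4.3, 0.0, 9.0]
grip_width: 0.0212
grasp_force: 45.0
```

Emit:
{"op": "arm_command", "data": {"series": [[[0, 0, 0.2], 0], [[0, 0, 0.4], 0], [[0, 0, 0.6], 0], [[0, 0, 0.6], 0], [[0, 0, 0.6], 0]]}}

```text
time_s: 42.8
tool_pos: [0.5188, -0.0072, 0.1063]
tool_rot: [180.0, -0.0, 90.0]
force: [-3.2, -1.0, 9.2]
grip_width: 0.021
grasp_force: 45.0
```

Emit:
{"op": "arm_command", "data": {"series": [[[0, 0, 0.2], 0], [[0, 0, 0.4], 0], [[0, 0, 0.5], 0], [[0, 0, 0.5], 0], [[0, 0, 0.5], 0]]}}

```text
time_s: 43.3
tool_pos: [0.5189, -0.0073, 0.1061]
tool_rot: [180.0, -0.1, 90.0]
force: [-4.4, 0.3, 10.4]
grip_width: 0.0213
grasp_force: 45.0
```

Emit:
{"op": "arm_command", "data": {"series": [[[0, 0, 0.2], 0], [[0, 0, 0.4], 0], [[0, 0, 0.5], 0], [[0, 0, 0.5], 0], [[0, 0, 0.5], 0]]}}

```text
time_s: 43.8
tool_pos: [0.519, -0.0073, 0.106]
tool_rot: [180.0, -0.1, 90.0]
force: [-5.7, -0.1, 14.5]
grip_width: 0.0212
grasp_force: 45.0
```

Emit:
{"op": "arm_command", "data": {"series": [[[0, 0, -10], 0], [[0, 0, -26], 0], [[0, 0, -42], 0], [[5, 0, -58], 0], [[45, -4, -60], 0]]}}

```text
time_s: 44.3
tool_pos: [0.5168, 0.0325, 0.1663]
tool_rot: [179.7, 0.1, 89.5]
force: [1.6, -0.7, -2.1]
grip_width: 0.0212
grasp_force: 45.0
```

Emit:
{"op": "arm_command", "data": {"series": [[[45, -4, 0], 0], [[92, -8, 0], 0], [[140, -12, 0], 0], [[180, -15, 0], 0], [[194, -16, 0], 0]]}}

```text
time_s: 44.8
tool_pos: [0.4969, 0.2378, 0.1635]
tool_rot: [-180.0, -0.1, 90.4]
force: [-0.5, 0.4, -2.2]
grip_width: 0.0213
grasp_force: 45.0
```

Emit:
{"op": "arm_command", "data": {"series": [[[0, 0, 15], 0], [[0, 0, 30], 0], [[0, 0, 43], 0], [[0, 0, 49], 0], [[0, 0, 50], 0]]}}

```text
time_s: 45.3
tool_pos: [0.498, 0.23, 0.1123]
tool_rot: [-179.9, 0.1, 89.9]
force: [0.1, -0.0, -2.5]
grip_width: 0.0211
grasp_force: 45.0
```

Emit:
{"op": "arm_command", "data": {"series": [[[0, 0, 1.5], 0], [[0, 0, 3], 0], [[0, 0, 4.2], 0], [[0, 0, 5], 0], [[0, 0, 5.5], 0]]}}

```text
time_s: 45.8
tool_pos: [0.4986, 0.2319, 0.1085]
tool_rot: [180.0, -0.0, 90.0]
force: [-0.3, -0.1, -2.4]
grip_width: 0.0215
grasp_force: 45.0
```

Emit:
{"op": "arm_command", "data": {"series": [[[0, 0, 0.5], 0], [[0, 0, 1], 0], [[0, 0, 1.5], 0], [[0, 0, 2], 0], [[0, 0, 2.3], 0]]}}

```text
time_s: 46.3
tool_pos: [0.4986, 0.2319, 0.1063]
tool_rot: [180.0, -0.0, 90.0]
force: [-1.1, 0.8, 1.0]
grip_width: 0.0214
grasp_force: 45.0
```

Emit:
{"op": "arm_command", "data": {"series": [[[0, 0, 0.4], 0], [[0, 0, 0.8], 0], [[0, 0, 1.2], 0], [[0, 0, 1.4], 0], [[0, 0, 1.4], 0]]}}

```text
time_s: 46.8
tool_pos: [0.4988, 0.2319, 0.1062]
tool_rot: [180.0, -0.1, 90.0]
force: [-4.1, -1.9, 8.7]
grip_width: 0.0211
grasp_force: 45.0
```

Emit:
{"op": "arm_command", "data": {"series": [[[0, 0, 0.2], 0], [[0, 0, 0.4], 0], [[0, 0, 0.6], 0], [[0, 0, 0.7], 0], [[0, 0, 0.7], 0]]}}

```text
time_s: 47.3
tool_pos: [0.4988, 0.232, 0.1061]
tool_rot: [180.0, -0.1, 90.0]
force: [-4.6, -1.8, 12.8]
grip_width: 0.0217
grasp_force: 45.0
```

Emit:
{"op": "arm_command", "data": {"series": [[[0, 0, -10], 0], [[0, 0, -26], 0], [[0, 0, -42], 0], [[-5, 0, -58], 0], [[-45, 0, -64], 0]]}}

```text
time_s: 47.8
tool_pos: [0.4988, 0.1925, 0.1694]
tool_rot: [179.8, -0.2, 90.5]
force: [0.6, 0.1, -2.2]
grip_width: 0.0213
grasp_force: 45.0
```

Emit:
{"op": "arm_command", "data": {"series": [[[-45, -1, 0], 0], [[-95, -3, 0], 0], [[-145, -5, 0], 0], [[-195, -7, 0], 0], [[-245, -8, 0], 0]]}}

```text
time_s: 48.3
tool_pos: [0.4901, -0.06, 0.168]
tool_rot: [179.9, -0.0, 90.0]
force: [1.0, 0.1, -3.3]
grip_width: 0.021
grasp_force: 45.0
```

Emit:
{"op": "arm_command", "data": {"series": [[[-50, -1, 0], 0], [[-100, -3, 0], 0], [[-150, -5, 0], 0], [[-200, -7, 0], 0], [[-235, -8, 0], 0]]}}

```text
time_s: 48.8
tool_pos: [0.4815, -0.297, 0.1682]
tool_rot: [180.0, 0.1, 89.8]
force: [1.2, 0.1, -2.3]
grip_width: 0.0212
grasp_force: 45.0
```

Emit:
{"op": "arm_command", "data": {"series": [[[-15, -1, 5], 0], [[-23, -1, 15], 0], [[-23, -1, 25], 0], [[-23, -1, 30], 0], [[-23, -1, 30], 0]]}}

```text
time_s: 49.3
tool_pos: [0.4815, -0.3138, 0.1364]
tool_rot: [-179.9, -0.1, 90.1]
force: [0.2, -0.4, -2.8]
grip_width: 0.0214
grasp_force: 45.0
```

Emit:
{"op": "arm_command", "data": {"series": [[[0, 0, 10], 0], [[0, 0, 20], 0], [[0, 0, 26], 0], [[0, 0, 29], 0], [[0, 0, 30], 0]]}}

```text
time_s: 49.8
tool_pos: [0.4813, -0.3159, 0.1074]
tool_rot: [-180.0, -0.0, 90.0]
force: [0.2, 0.1, -3.0]
grip_width: 0.0213
grasp_force: 45.0
```

Emit:
{"op": "arm_command", "data": {"series": [[[0, 0, 0.5], 0], [[0, 0, 1], 0], [[0, 0, 1.5], 0], [[0, 0, 2], 0], [[0, 0, 2], 0]]}}

```text
time_s: 50.3
tool_pos: [0.4816, -0.3161, 0.1059]
tool_rot: [180.0, -0.0, 90.0]
force: [-0.1, -0.4, -2.2]
grip_width: 0.0213
grasp_force: 45.0
```

Emit:
{"op": "arm_command", "data": {"series": [[[0, 0, 0.4], 0], [[0, 0, 0.8], 0], [[0, 0, 1.2], 0], [[0, 0, 1.6], 0], [[0, 0, 1.6], 0]]}}

```text
time_s: 50.8
tool_pos: [0.4816, -0.3161, 0.1045]
tool_rot: [180.0, -0.0, 90.0]
force: [-0.2, 0.8, -0.1]
grip_width: 0.0214
grasp_force: 45.0
```

Light contact with the board. I'll relax the grip, then open.

Emit:
{"op": "arm_command", "data": {"series": [[[0, 0, 0.2], 0], [[0, 0, 0.2], 0], [[0, 0, 0.2], 0], [[0, 0, 0.2], 0], [[0, 0, 0.2], 0]], "grip_force": 5}}

```text
time_s: 51.3
tool_pos: [0.4818, -0.3162, 0.1044]
tool_rot: [180.0, 0.0, 90.0]
force: [-2.0, 1.2, 5.4]
grip_width: 0.0219
grasp_force: 5.0
```

Emit:
{"op": "arm_command", "data": {"series": [[[0, 0, 0], 0], [[0, 0, 0], 0], [[0, 0, 0], 0], [[0, 0, 0], 0], [[0, 0, 0], 0]], "grip": -0.2}}

```text
time_s: 51.8
tool_pos: [0.4815, -0.3161, 0.1039]
tool_rot: [-180.0, -0.0, 90.0]
force: [-1.0, -0.8, -0.1]
grip_width: 0.05
grasp_force: 0.0
```

Emit:
{"op": "arm_command", "data": {"series": [[[0, 0, 0], 0], [[0, 0, 0], 0], [[0, 0, -10], 0], [[0, 0, -30], 0], [[0, 0, -60], 0]]}}

```text
time_s: 52.3
tool_pos: [0.4806, -0.3156, 0.1641]
tool_rot: [-179.9, -0.0, 90.0]
force: [-0.0, -0.3, 0.0]
grip_width: 0.0521
grasp_force: 0.0
```

Emit:
{"op": "arm_command", "data": {"series": [[[0, 0, -40], 0], [[0, 0, -70], 0], [[40, 0, -80], 0], [[80, 0, -80], 0], [[80, 0, -80], 0]]}}

```text
time_s: 52.8
tool_pos: [0.4832, -0.23, 0.245]
tool_rot: [179.9, -0.3, 90.5]
force: [0.5, 1.2, -0.6]
grip_width: 0.0524
grasp_force: 0.0
```

```bash
python3 - <<'E'
from h import *
o,im,d,W=wrist(5);print(o["time_s"],o["tool_pos"],o["grip_width"])
im,d=viewer.read_camera("top");W2=world("top",d);z0=np.load("pics/top0.npz");W0=world("top",z0["d"])
for n,(u,v) in dict(tabL=(219,211),tabR=(307,204)).items():
    print(n,[np.median(w[v-3:v+4,u-3:u+4,2]).round(4) for w in(W0,W2)])
for w in(W0,W2):
    for (u0,u1,v0,v1,lo,hi) in((400,440,203,232,.1,.18),(400,440,203,232,.05,.075),(340,385,155,200,.1,.25),(398,428,160,192,.04,.12)):
        P=w[v0:v1,u0:u1].reshape(-1,3);P=P[(P[:,2]>lo)&(P[:,2]<hi)]
        if len(P): print(len(P),P.mean(0).round(4))
im2,_=viewer.read_camera("scene")
cv2.imwrite("pics/f.png",np.vstack([cv2.resize(im[150:245,205:490],None,fx=2.8,fy=2.8),cv2.resize(im2[160:280,235:445],(798,320))])[:590])
E
```

```text
52.8 [ 0.48320879 -0.23003683  0.24498106] 0.0524267618336024
tabL [np.float64(0.0483), np.float64(0.0242)]
tabR [np.float64(0.0484), np.float64(0.0239)]
106 [ 0.4825 -0.3132  0.1402]
111 [ 0.4827 -0.3097  0.0634]
331 [ 0.5943 -0.1594  0.1719]
284 [ 0.605  -0.3054  0.0586]
328 [ 0.5944 -0.1593  0.1723]
82 [ 0.6214 -0.3059  0.0574]
```

View pics/f.png

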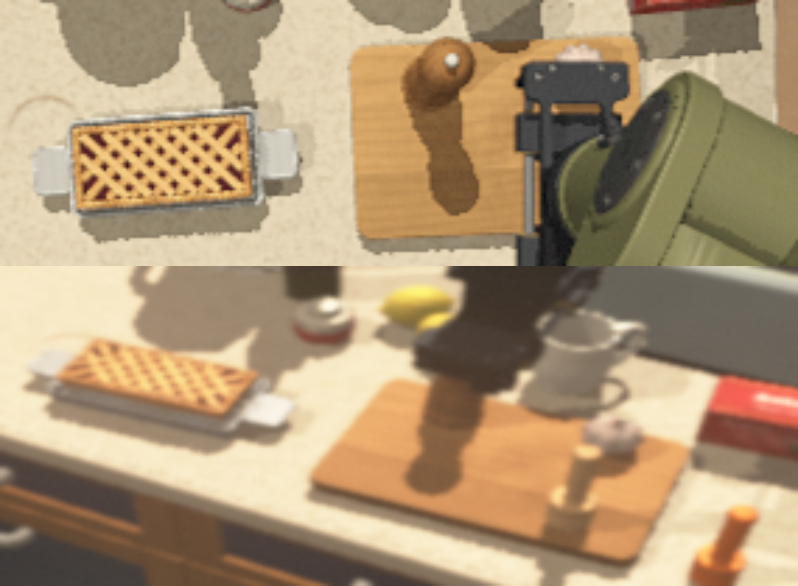

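The frame stands level: both tabs are at 24 mm, seen at (50,170) and (280,155). The mallet stands upright on the board at (575,490), and the mill and garlic are in place.

```bash
python3 -c "
from cell import env
print(env.sign_off())"
```

```text
the job is handed in; nothing more can be done
None
```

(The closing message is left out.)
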